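# Set the iris of the tracing projector at the calligrapher's stall

### The arm

A 6-joint arm with a two-finger parallel gripper is mounted at the origin on the work surface. World frame = base frame: x ahead of the robot, y to its left, z up, the work surface at z = 0. Lengths are in m, angles in rad, forces in N, time in s.
With the tool pointing down it reaches from about 0.325 to 0.875 m from the base axis. Payload 4.4 kg.
Tool frame: the origin (TCP) lies at the very end of the fingers, on their centre line; the grasp point (between the pads) lies 19 mm behind it; z points along the fingers, y is the line along which they close (so a half turn about z gives the same grasp; the last joint's range is limited). The gripper opens to 85 mm and grips with 20 to 120 N. Pads are 22 mm wide; open, the fingers measure 114 mm over their backs; the gripper's body (76 mm by 85 mm) begins 54 mm behind the grasp point. The pads swing forward as they close: fully open they stand 13 mm farther back than shut.
Start: joints at [0.956, 0.207, 1.542, -0, 1.393, -0.15], TCP at [0.258, 0.514, 0.231] pointing down, gripper open.
Joint ranges: [-2.73, 2.73], [-0.86, 2.22], [0.23, 2.46], [-1.11, 4.25], [0.08, 2.63], [-2.82, 2.82]. Speed limits (rad/s): [2.79, 2.79, 3.14, 3.14, 3.14, 3.14].

### API

Orientations are given as a unit quaternion [x, y, z, w].
In Python, from plant import status, viewer, job gives the robot as it stands.
- The arm moves only by the tool jog_arm, never from a script. Its argument "plan" is a list of rows, each a list of 2 entries, a list of its own where there are three numbers: the shift along the tool's x, y, z in cm, then the turn about the tool's z in rad. A call has 1 to 8 rows; each row is the pose to reach, as a shift and turn from the pose commanded when the call began, along the tool's axes at that moment; what a row does not reach only later rows make up. A row lasts 1/10 s, in which the tool goes at most 50 mm and 8.59 degrees, less where a joint would pass 70% of its speed; a pose out of reach is approached as far as the arm can. A call with a gripper value outside its range is refused whole. "fingers" is the gripper's target within -1 to 1 (shut at 1, half-way at 0, fully open at -1), set as the call begins (left out, the last holds). The fingers move at their own pace and stop on an object; the grip force is fixed at half the most. Time passes only in rows, so rows that repeat a pose let the fingers close. It gives the time, the measured TCP pose, the force, the opening and the grip force at its end, in the units of the state.
- status.observe(): the state, without advancing time (a new reading comes with each control period).
- viewer.read_camera(name): name is "side" or "top" or "wrist"; returns a dict with "color" (420x560x3 uint8, red, green, blue), "range_z" (420x560 float32, m along the optical axis (not along the pixel's ray), 0 where there is no reading), "vfov" (degrees; the focal length in pixels is half the picture's height over the tangent of half this angle, whatever the lens; pixels are square), "cx", "cy" (the principal point, pixels), "cam_to_world" (4x4, takes a point from camera to world coordinates); the wrist camera has in their place "mount" (4x4, takes a point from camera to tool coordinates, whose origin is the TCP and whose axes are the flange's). Camera axes: x right, y up, looking along -z (the intrinsics and any distortion apply to the point x, -y, -z); pixel columns grow to the right and rows downward; lengths in m; the calibration is good to about 2 mm. A picture is of the moment at which its call begins: read the wrist's pose just before it.
- job.close_job(): hands the job in; it is judged then, once.
The state is a dict: "clock": time; "joints": joint angles; "joint_vel": joint speeds; "tau": joint torques, N m; "ee_pos": TCP position; "orientation": TCP orientation; "wrist_force": force on the tool from outside, world axes, zero at the start; "ft_torque": the same for the moment, N m; "gripper_width": finger opening in m; "gripper_force": force on a finger pad.
Only numpy, scipy, OpenCV 4.12 (cv2) and the standard library are available. Lean on these libraries where they do the work, as an engineer would, in place of code of your own. Each camera call takes 0.05 s, during which the arm holds its last target. There are 200 camera calls.

### The job

The tracing projector on the table has an iris ring with a lever on top. Without taking the lever's knob between the fingers, gently push the lever round to its closed stop (the end beside the smallest dot), then push it back until its pointer stands at the middle one of the five dots of the scale, and move clear. Leave the lens cap and the two ink jars where they are.

Things in the scene. Friction and masses are not known exactly. Their poses are not given: they have to be found in the camera images.
- projector: Tracing projector, fixed to the table: a grey box 270 x 290 mm (its x, y), dark flat top 70 mm above the table, a glass lens facing up (crown 109 mm above the table). Origin: centre of the underside; z up; -x is the front, where the scale lies. A mirror lid hangs folded down at its rear, reaching 157 mm behind the origin.
- ring_axis (a point): Point on the vertical axis of the iris ring, at the level of the projector's top (70 mm above the table); 10 mm behind (+x) the projector's origin, with the projector's axes. The black ring has a radius of 52 mm and its top is 98 mm above the table.
- iris (a joint): Ring angle in rad: 0 = closed stop, 1.9 = open stop. At value q the lever points (pi - 0.95 + q) counter-clockwise from the projector's x axis; seen from the robot it goes along the front from left (closed) to right (open). Plain friction: about 1.5 N at the knob moves it, it stays where left; no spring or detents. Steel end pegs, 75 mm from the axis, top 88 mm above the table.
- knob (a point): Centre of the top of the lever's knob, 125 mm above the table, 90 mm from the ring axis; its x axis points radially out. Knob: an upright round steel pin 13 mm in diameter, from 90 to 125 mm above the table, on a flat aluminium arm 11 mm wide (84 to 90 mm above the table). The arm reaches from the ring to 102 mm from the axis, then a thin pointer to 114 mm.
- middle_dot (a point): Centre of the middle of five white dots on the projector's dark top (70 mm above the table), 126 mm from the ring axis, beyond the pointer. The dots, from the closed to the open end, are 6, 9, 12, 15 and 18 mm in diameter, at ring angles 0.30, 0.65, 1.00, 1.35 and 1.70 rad; the middle one is at 1.00 rad.
- lens_cap: Loose black lens cap, a disc 60 mm in diameter and 14 mm thick, lying on a rear corner of the projector's top, away from the lever. Origin: centre of its underside. Not to be moved.
- ink_jar: Loose amber glass ink jar, 54 mm in diameter, 55 mm tall, on the table to the left of the projector. Origin: centre of its underside. Not to be moved.
- small_ink_jar: Loose clear glass ink jar with a brass lid, 42 mm in diameter, 42 mm tall, on the table to the right of the projector. Origin: centre of its underside. Not to be moved.

How it is judged:
On the way, in this order (a step that is already met when the one before it is completed fails the run):
1. the lever is pushed to its closed stop (within 0.06 rad) (value of joint iris below 0.06 rad), for 0.1 s.
2. the pointer is brought to the middle dot (within 0.07 rad) (value of joint iris between 0.93 and 1.07 rad), for 0.2 s.
At the end, for the whole second after the job is handed in: The iris ring rests with its pointer at the middle dot (ring angle 1.00 rad, give or take 0.07), and the lens cap and both ink jars are within 15 mm of where they started (all of step 2 and velocity of joint iris between -0.02 and 0.02 rad/s and distance of each of lens_cap, ink_jar, small_ink_jar from where it was at the start of the episode below 0.015 m); the robot touches nothing.
It fails at once if the lever's knob is taken between the fingers (horizontal distance between the grasp point and knob below 0.007 m and height (world z) of the grasp point below 0.137 m).
It fails at once if the lever or the projector is pushed hard (over 35 N) (contact force between the fingers and projector above 35 N).
It fails at once if the lens cap or an ink jar is lifted or moved more than 15 mm (distance of any of lens_cap, ink_jar, small_ink_jar from where it was at the start of the episode above 0.015 m).
It also fails if it takes over 72 s, if anything falls off the work surface, if the arm or the gripper's body presses on something with over 40 N, if the wrist force passes 120 N, or if a joint passes its speed limit or range.

## Working session

There is one attempt and no reset: what is moved stays moved. The work goes in short steps, Python scripts to look and compute and a tool call to move; the robot and the scene stay as the last step left them, time stands still between calls to the robot, and variables do not carry over. Pictures are saved under pics/ and viewed, at most 10 in all, crops included, and the job is handed in when it is done.

Besides the shell and the picture viewer there is one more tool, called after "Emit:" as name([rows], argument=value, ...), one row to a line, values as JSON. jog_arm: Moves the arm, as the interface text tells. Its arguments: {"type":"object","properties":{"plan":{"type":"array","items":{"type":"array"}},"fingers":{"type":"number"}},"required":["plan"]}

```bash
mkdir -p pics; cat > h.py <<'E'
import numpy as np, cv2
from plant import status, viewer, job
def save(name,fn):
    c=viewer.read_camera(name); cv2.imwrite('pics/'+fn+'.png',c['color'][:,:,::-1]); np.savez('pics/'+fn,**{k:v for k,v in c.items()}); return c
def px2w(c,u,v,z):
    "pixel to world at height z"
    f=210/np.tan(np.radians(float(c['vfov']))/2); M=c['cam_to_world']
    d=M[:3,:3]@np.array([(u-c['cx'])/f,-(v-c['cy'])/f,-1]); o=M[:3,3]
    return o+d*(z-o[2])/d[2]
E
python3 - <<'E'
from h import *
s=status.observe();print(s)
c=save('top','t1');print({k:v for k,v in c.items() if k not in('color','range_z')})
save('side','s1')
E
```

```text
{'clock': 0.0, 'joints': array([ 9.55513872e-01,  2.07453157e-01,  1.54300064e+00,  2.58815662e-06,
        1.39348010e+00, -1.50528496e-01]), 'joint_vel': array([-0.00037362, -0.00174656,  0.00053905, -0.00038238, -0.00034869,
        0.00064134]), 'tau': array([ 1.94207087e-04, -3.83043194e+01, -2.91591257e+01, -2.41002062e-04,
        1.06515820e-02, -1.78716562e-06]), 'ee_pos': array([0.25728921, 0.51336002, 0.23008479]), 'orientation': array([ 2.30291328e-01,  9.73121027e-01, -1.08537164e-03, -4.38545045e-04]), 'wrist_force': array([ 0.30843792,  0.64664685, -0.33084607]), 'ft_torque': array([ 0.02593158, -0.00901842, -0.06306488]), 'gripper_force': 0.0, 'gripper_width': 0.08551526491725304}
{'vfov': 51.50595019832577, 'cx': 280.5346871119856, 'cy': 217.3617884017828, 'cam_to_world': array([[ 0.01436232,  0.99302195, -0.1170518 ,  0.48007287],
       [-0.99989517,  0.01404844, -0.00350618,  0.04845816],
       [-0.00183732,  0.11708988,  0.99311962,  1.01728637],
       [ 0.        ,  0.        ,  0.        ,  1.        ]])}
```

View pics/t1.png

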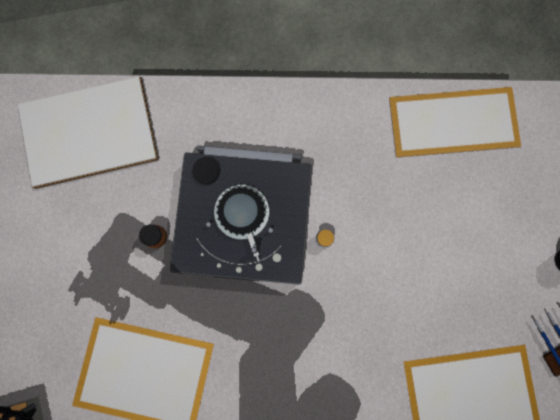

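View pics/s1.png

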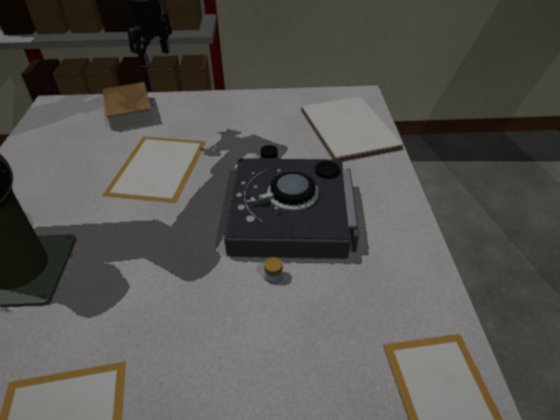

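The top view shows the projector centred near (243,217), its ring near (241,211), and the lever pointing to about (257,258), near the 4th dot. The side view agrees, with the jars on either side of the projector and the cap at the rear-left corner. Next I'll enlarge the projector.

```bash
python3 - <<'E'
from h import *
im=cv2.imread('pics/t1.png')[140:290,160:345]
cv2.imwrite('pics/t1c.png',cv2.resize(cv2.convertScaleAbs(im,alpha=1.5),None,fx=4,fy=4,interpolation=cv2.INTER_CUBIC))
E
```

```text
(no output)
```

View pics/t1c.png

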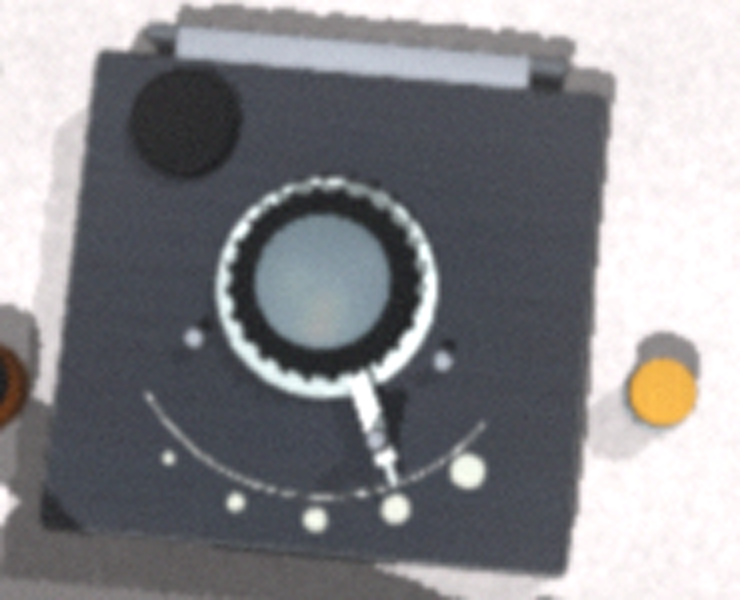

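In the crop, the dots are at (168,457), (235,502), (315,519), (395,509) and (468,471). The pegs are at (194,338) and (444,360), the knob at (377,435), and the pointer is by the 4th dot.

```bash
python3 - <<'E'
from h import *
from scipy.optimize import least_squares
c=np.load('pics/t1.npz')
W=lambda u,v,z: px2w(c,160+(u-1.5)/4,140+(v-1.5)/4,z)[:2]
D=np.array([W(*p,.07) for p in [(168,457),(235,502),(315,519),(395,509),(468,471)]])
q=np.array([.3,.65,1,1.35,1.7])
def f(p):
    a=p[2]+np.pi-.95+q
    return (p[:2]+.126*np.c_[np.cos(a),np.sin(a)]-D).ravel()
r=least_squares(f,[.5,.1,0]);print(r.x,np.abs(r.fun).max())
A=r.x[:2];yaw=r.x[2]
for n,p,z in[('knob',(377,435),.125),('ptr',(392,480),.087),('pegL',(194,338),.088),('pegR',(444,360),.088)]:
    d=W(*p,z)-A; print(n,W(*p,z),np.hypot(*d),(np.arctan2(d[1],d[0])-yaw-np.pi+.95)%(2*np.pi))
for qq in(0,.1,1,1.2,1.35,1.5,1.9):
    a=yaw+np.pi-.95+qq;print(qq,A+.09*np.array([np.cos(a),np.sin(a)]),a)
print('jars',W(664,392,.042),W(0,380,.055))
E
```

```text
[ 0.60304932  0.13752205 -0.08161371] 0.0004149289391703753
knob [0.52055179 0.10525666] 0.08858272276343578 1.4044305738577378
ptr [0.49849299 0.09918195] 0.11136422509505431 1.3830819853678458
pegL [0.57278813 0.20692321] 0.07571169541955125 6.155181093787565
pegR [0.56284762 0.0725884 ] 0.0763711727286538 2.048050447887814
0 [0.55684019 0.21475363] 2.109978945792129
0.1 [0.54936076 0.20975458] 2.209978945792129
1 [0.51309429 0.14036681] 3.109978945792129
1.2 [0.51432224 0.1224388 ] 3.309978945792129
1.35 [0.51757256 0.10934896] 3.459978945792129
1.5 [0.52274251 0.09689183] 3.609978945792129
1.9 [0.544904   0.06882619] 4.009978945792129
jars [ 0.55068935 -0.04989191] [0.55117212 0.31928777]
```

Emit:
jog_arm([
  [[-5,-3,0],0.1],
  [[-10,-6,0],0.2],
  [[-15,-9,0],0.3],
  [[-20,-12,0],0.4],
  [[-24,-15,0],0.5],
  [[-28,-17,0],0.6],
  [[-32,-19.5,0],0.7],
  [[-36,-22,0],0.75],
], fingers=1)

```text
clock: 0.9
ee_pos: [0.4698, 0.1728, 0.231]
orientation: [0.572, 0.82, -0.0, -0.0]
wrist_force: [1.2, 0.8, 0.1]
gripper_width: 0.0001
gripper_force: 0.0
```

```bash
cat >> h.py <<'E'
A=np.array([.60305,.13752]); YAW=-.0816
def goal(q,off,z):
    "tool pose on the knob circle: off>0 = toward open side of knob along tangent; tool x along closing tangent"
    a=YAW+np.pi-.95+q; t=np.array([np.sin(a),-np.cos(a)])
    return np.r_[A+.09*np.array([np.cos(a),np.sin(a)])-off*t,z], a-np.pi/2
def pose():
    s=status.observe(); x,y,z,w=s['orientation']; return s, s['ee_pos'], 2*np.arctan2(y,x)
def rel(p,th,g):
    P,T=g; d=P-p; X=np.array([np.cos(th),np.sin(th)]); Y=np.array([np.sin(th),-np.cos(th)])
    return np.round([100*X@d[:2],100*Y@d[:2],-100*d[2],(th-T+np.pi)%(2*np.pi)-np.pi],3)
E
python3 - <<'E'
from h import *
s,p,th=pose();print(p,th,s['orientation'],s['gripper_width'],s['clock'],s['joints'])
print(rel(p,th,goal(1.39,.033,.19)))
E
```

```text
[0.46982076 0.17280905 0.23098526] 1.9239256678128707 [ 5.71910935e-01  8.20315699e-01 -6.09141204e-05 -1.78539452e-04] 9.999342207513643e-05 0.9 [ 1.79295190e-01  4.78149813e-02  1.72025489e+00  1.70568320e-04
  1.37386097e+00 -1.73867554e-01]
[-1.1266e+01  2.2980e+00  4.0990e+00 -5.0000e-03]
```

Emit:
jog_arm([
  [[-4,1,1],0],
  [[-8,2,3],0],
  [[-11.3,2.3,4],0],
  [[-11.3,2.3,4],0],
  [[-11.3,2.3,4],0],
])

```text
clock: 1.4
ee_pos: [0.5299, 0.0762, 0.1904]
orientation: [0.572, 0.821, -0.0, -0.001]
wrist_force: [-0.2, -0.3, -0.1]
gripper_width: 0.0001
gripper_force: 0.0
```

```bash
python3 - <<'E'
from h import *
s,p,th=pose();print(p,th,s['wrist_force'])
print(rel(p,th,goal(1.39,.033,.105)))
c=save('wrist','w1');print(c['mount'])
E
```

```text
[0.52986981 0.07624945 0.19036718] 1.9248511358630414 [-0.21446147 -0.33552689 -0.1002168 ]
[-1.290e-01  3.000e-03  8.537e+00 -4.000e-03]
[[ 1.07526074e-03  9.61281037e-01  2.75567799e-01  6.91036167e-02]
 [ 9.99999422e-01 -1.02967527e-03 -3.10097233e-04 -5.92215841e-04]
 [-1.43452418e-05  2.75567973e-01 -9.61281588e-01 -1.42824389e-01]
 [ 0.00000000e+00  0.00000000e+00  0.00000000e+00  1.00000000e+00]]
```

View pics/w1.png

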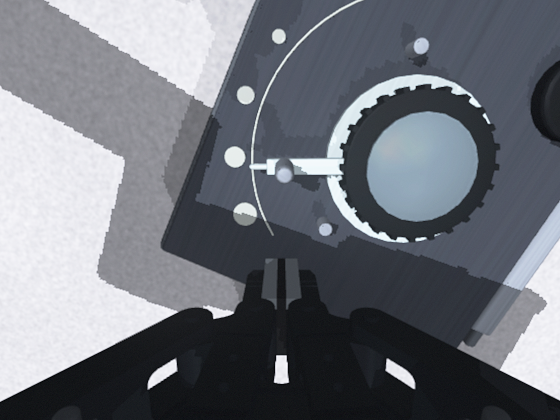

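The wrist picture shows the closed fingertips at (282,270), the knob straight ahead of them at (284,172), and the pointer near the 4th dot at (235,157). I'll descend there.

Emit:
jog_arm([
  [[0,0,3],0],
  [[0,0,6],0],
  [[0,0,8],0],
  [[0,0,8.5],0],
  [[0,0,8.5],0],
])

```text
clock: 1.95
ee_pos: [0.5296, 0.0779, 0.1061]
orientation: [0.57, 0.822, -0.0, -0.001]
wrist_force: [-0.3, 0.1, 0.0]
gripper_width: -0.0002
gripper_force: 0.0
```

```bash
python3 - <<'E'
from h import *
s,p,th=pose();print(p,th,s['wrist_force'])
for q in np.arange(1.35,.2,-.075): print(round(q,3),rel(p,th,goal(q,.018,.105)))
E
```

```text
[0.52963168 0.07788959 0.10610421] 1.928530006686976 [-0.26893369  0.06521934  0.01785585]
1.35 [ 1.57  -0.099  0.11   0.039]
1.275 [ 2.253 -0.182  0.11   0.114]
1.2 [ 2.941 -0.213  0.11   0.189]
1.125 [ 3.629 -0.193  0.11   0.264]
1.05 [ 4.313 -0.121  0.11   0.339]
0.975 [4.99e+00 2.00e-03 1.10e-01 4.14e-01]
0.9 [5.656 0.175 0.11  0.489]
0.825 [6.308 0.398 0.11  0.564]
0.75 [6.94  0.669 0.11  0.639]
0.675 [7.551 0.986 0.11  0.714]
0.6 [8.136 1.348 0.11  0.789]
0.525 [8.692 1.753 0.11  0.864]
0.45 [9.217 2.199 0.11  0.939]
0.375 [9.706 2.683 0.11  1.014]
0.3 [10.158  3.202  0.11   1.089]
0.225 [10.57   3.753  0.11   1.164]
```

Emit:
jog_arm([
  [[0.5,0,0],0],
  [[0.9,0,0],0.02],
  [[1.2,-0.05,0],0.03],
  [[1.5,-0.1,0],0.04],
  [[1.8,-0.1,0],0.06],
  [[2.2,-0.2,0],0.11],
  [[2.6,-0.2,0],0.15],
  [[2.9,-0.2,0],0.19],
])

```text
clock: 2.75
ee_pos: [0.5184, 0.1029, 0.1066]
orientation: [0.647, 0.763, -0.0, 0.0]
wrist_force: [0.1, -1.3, 1.6]
gripper_width: -0.0001
gripper_force: 1.0
```

```bash
python3 - <<'E'
from h import *
s,p,th=pose();print(p,th,s['wrist_force'])
for q in np.arange(1.15,.2,-.05): print(round(q,3),rel(p,th,goal(q,.018,.105)))
E
```

```text
[0.51838323 0.10290171 0.10661229] 1.7344252458669898 [ 0.13743137 -1.32142957  1.62071784]
1.15 [ 0.645 -0.155  0.161  0.045]
1.1 [ 1.1   -0.213  0.161  0.095]
1.05 [ 1.558 -0.248  0.161  0.145]
1.0 [ 2.016 -0.261  0.161  0.195]
0.95 [ 2.475 -0.25   0.161  0.245]
0.9 [ 2.933 -0.217  0.161  0.295]
0.85 [ 3.388 -0.161  0.161  0.345]
0.8 [ 3.84  -0.082  0.161  0.395]
0.75 [4.288 0.02  0.161 0.445]
0.7 [4.73  0.143 0.161 0.495]
0.65 [5.165 0.289 0.161 0.545]
0.6 [5.592 0.456 0.161 0.595]
0.55 [6.011 0.644 0.161 0.645]
0.5 [6.419 0.853 0.161 0.695]
0.45 [6.817 1.082 0.161 0.745]
0.4 [7.202 1.331 0.161 0.795]
0.35 [7.575 1.599 0.161 0.845]
0.3 [7.934 1.885 0.161 0.895]
0.25 [8.278 2.188 0.161 0.945]
```

Emit:
jog_arm([
  [[0.5,-0.15,0],0.05],
  [[0.9,-0.2,0],0.1],
  [[1.35,-0.25,0],0.145],
  [[1.8,-0.25,0],0.195],
  [[2.3,-0.25,0],0.245],
  [[2.75,-0.2,0],0.295],
  [[3.2,-0.15,0],0.345],
  [[3.65,-0.1,0],0.395],
])

```text
clock: 3.55
ee_pos: [0.5108, 0.1388, 0.1063]
orientation: [0.784, 0.621, -0.001, 0.0]
wrist_force: [-1.4, -2.5, 0.8]
gripper_width: 0.0003
gripper_force: 1.0
```

```bash
python3 - <<'E'
from h import *
s,p,th=pose();print(p,th,s['wrist_force'])
for q in np.arange(.85,-.05,-.05): print(round(q,3),rel(p,th,goal(q,.018,.105)))
E
```

```text
[0.51079522 0.13877376 0.1062564 ] 1.3388970732282415 [-1.4098742  -2.46667724  0.84365405]
0.85 [-0.252  0.109  0.126 -0.05 ]
0.8 [ 0.196  0.008  0.126 -0.   ]
0.75 [ 0.648 -0.071  0.126  0.05 ]
0.7 [ 1.103 -0.127  0.126  0.1  ]
0.65 [ 1.561 -0.16   0.126  0.15 ]
0.6 [ 2.019 -0.171  0.126  0.2  ]
0.55 [ 2.478 -0.158  0.126  0.25 ]
0.5 [ 2.936 -0.123  0.126  0.3  ]
0.45 [ 3.391 -0.065  0.126  0.35 ]
0.4 [3.842 0.016 0.126 0.4  ]
0.35 [4.289 0.12  0.126 0.45 ]
0.3 [4.731 0.245 0.126 0.5  ]
0.25 [5.165 0.393 0.126 0.55 ]
0.2 [5.592 0.562 0.126 0.6  ]
0.15 [6.009 0.752 0.126 0.65 ]
0.1 [6.417 0.963 0.126 0.7  ]
0.05 [6.814 1.194 0.126 0.75 ]
-0.0 [7.198 1.444 0.126 0.8  ]
```

Emit:
jog_arm([
  [[0.5,-0.05,0],0.05],
  [[0.95,-0.1,0],0.1],
  [[1.4,-0.15,0],0.15],
  [[1.85,-0.15,0],0.2],
  [[2.3,-0.15,0],0.25],
  [[2.75,-0.1,0],0.3],
  [[3.2,-0.05,0],0.35],
  [[3.65,0,0],0.4],
])

```text
clock: 4.35
ee_pos: [0.5184, 0.1745, 0.1058]
orientation: [0.892, 0.452, -0.002, -0.0]
wrist_force: [-2.9, -0.5, 0.3]
gripper_width: -0.0001
gripper_force: 1.0
```

```bash
python3 - <<'E'
from h import *
s,p,th=pose();print(p,th,s['wrist_force'])
for q in np.arange(.45,-.08,-.05): print(round(q,3),rel(p,th,goal(q,.018,.105)))
E
```

```text
[0.51840656 0.17448591 0.10582586] 0.9389281974642902 [-2.86762661 -0.47336982  0.30423268]
0.45 [-0.233  0.115  0.083 -0.05 ]
0.4 [ 0.214  0.014  0.083 -0.   ]
0.35 [ 0.666 -0.065  0.083  0.05 ]
0.3 [ 1.122 -0.121  0.083  0.1  ]
0.25 [ 1.579 -0.154  0.083  0.15 ]
0.2 [ 2.038 -0.165  0.083  0.2  ]
0.15 [ 2.497 -0.152  0.083  0.25 ]
0.1 [ 2.954 -0.117  0.083  0.3  ]
0.05 [ 3.409 -0.058  0.083  0.35 ]
0.0 [3.861 0.023 0.083 0.4  ]
-0.05 [4.308 0.126 0.083 0.45 ]
```

Near the stop now, so I'll slow down.

Emit:
jog_arm([
  [[0.5,-0.05,0],0.05],
  [[0.9,-0.1,0],0.09],
  [[1.3,-0.13,0],0.13],
  [[1.7,-0.15,0],0.17],
  [[2.1,-0.15,0],0.21],
  [[2.4,-0.15,0],0.25],
  [[2.7,-0.12,0],0.28],
  [[2.9,-0.1,0],0.3],
])

```text
clock: 5.15
ee_pos: [0.5347, 0.1988, 0.1057]
orientation: [0.949, 0.315, -0.001, -0.0]
wrist_force: [-1.8, -0.3, -1.4]
gripper_width: -0.0002
gripper_force: 0.9
```

```bash
python3 - <<'E'
from h import *
s,p,th=pose();print(p,th,s['wrist_force'])
for q in np.arange(.15,-.08,-.025): print(round(q,3),rel(p,th,goal(q,.018,.105)))
E
```

```text
[0.53472045 0.19883537 0.10571333] 0.6403337493803677 [-1.8310931  -0.31024044 -1.40803523]
0.15 [-0.421  0.098  0.071 -0.049]
0.125 [-0.198  0.045  0.071 -0.024]
0.1 [ 0.026 -0.003  0.071  0.001]
0.075 [ 0.252 -0.045  0.071  0.026]
0.05 [ 0.478 -0.081  0.071  0.051]
0.025 [ 0.706 -0.112  0.071  0.076]
0.0 [ 0.934 -0.136  0.071  0.101]
-0.025 [ 1.162 -0.156  0.071  0.126]
-0.05 [ 1.392 -0.169  0.071  0.151]
-0.075 [ 1.621 -0.177  0.071  0.176]
```

Emit:
jog_arm([
  [[0.15,0,0],0.02],
  [[0.3,-0.05,0],0.03],
  [[0.45,-0.08,0],0.05],
  [[0.6,-0.1,0],0.065],
  [[0.7,-0.1,0],0.075],
  [[0.8,-0.12,0],0.085],
  [[0.8,-0.12,0],0.085],
])

```text
clock: 5.85
ee_pos: [0.5418, 0.2045, 0.1063]
orientation: [0.962, 0.275, 0.0, 0.0]
wrist_force: [-2.0, -0.0, -0.6]
gripper_width: -0.0
gripper_force: 0.7
```

Emit:
jog_arm([
  [[0.1,0,0],0.01],
  [[0.2,0,0],0.02],
  [[0.2,0,0],0.02],
])

```text
clock: 6.15
ee_pos: [0.5435, 0.2056, 0.1064]
orientation: [0.964, 0.265, 0.0, -0.0]
wrist_force: [-1.4, 0.3, -0.8]
gripper_width: -0.0002
gripper_force: 0.7
```

Emit:
jog_arm([
  [[0.1,0,0],0],
  [[0.2,0,0],0],
  [[0.2,0,0],0],
])

```text
clock: 6.45
ee_pos: [0.5446, 0.2064, 0.1063]
orientation: [0.964, 0.265, -0.001, 0.0]
wrist_force: [-4.1, -0.8, 1.4]
gripper_width: 0.0002
gripper_force: 2.0
```

Emit:
jog_arm([
  [[0.1,0,0],0],
  [[0.2,0,0],0],
  [[0.2,0,0],0],
])

```text
clock: 6.75
ee_pos: [0.5447, 0.2066, 0.1062]
orientation: [0.964, 0.265, -0.003, 0.0]
wrist_force: [-8.9, -3.3, 5.3]
gripper_width: -0.0001
gripper_force: 4.5
```

```bash
python3 - <<'E'
from h import *
c=save('top','t2')
im=cv2.imread('pics/t2.png')[170:290,160:310]
cv2.imwrite('pics/t2c.png',cv2.resize(cv2.convertScaleAbs(im,alpha=1.5),None,fx=5,fy=5,interpolation=cv2.INTER_CUBIC))
s,p,th=pose();print(p,th,s['wrist_force'])
for q in (0,-.02): print(q,rel(p,th,goal(q,.018,.105)))
E
```

```text
[0.54474591 0.20660906 0.10622056] 0.5371791364468469 [-8.06844588 -2.90934862  4.42144458]
0 [-0.344 -0.077  0.122 -0.002]
-0.02 [-0.164 -0.112  0.122  0.018]
```

View pics/t2c.png

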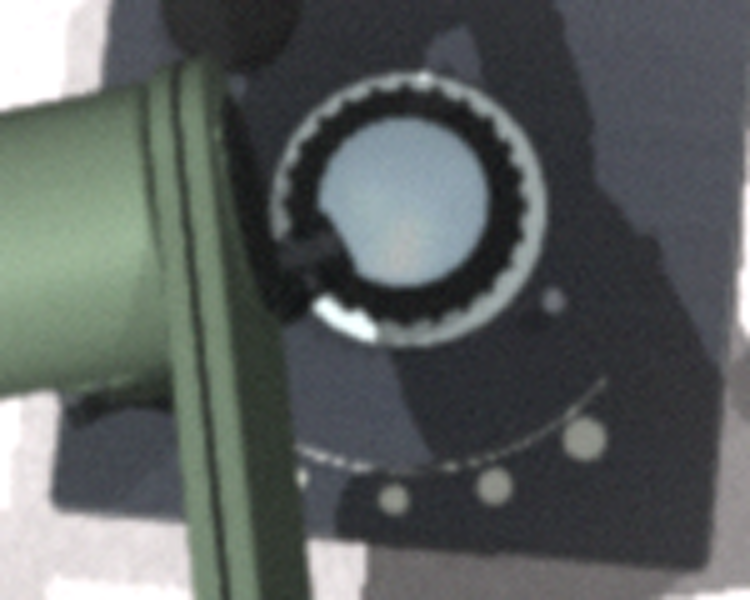

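The top view shows the gripper over the closed end. The arm hides the lever, but the motion has stalled with about 9 N, so the lever is on the stop. Contact offset is therefore about 14.6 mm. Now I'll back off, lift over the knob and come down on the far side.

Emit:
jog_arm([
  [[-0.3,0,0],0],
  [[-0.8,0,0],0],
  [[-0.8,0,-3],0],
  [[-0.8,0,-6],0],
  [[-0.8,0,-6],0],
  [[2,0,-6],0],
  [[4.8,0,-6],0],
  [[4.8,0,-6],0],
])

```text
clock: 7.6
ee_pos: [0.5908, 0.2333, 0.1662]
orientation: [0.964, 0.265, 0.002, -0.0]
wrist_force: [0.2, 0.3, -1.0]
gripper_width: -0.0
gripper_force: 0.0
```

```bash
python3 - <<'E'
from h import *
s,p,th=pose();print(p,th,s['wrist_force'],rel(p,th,goal(0,-.031,.105)))
save('wrist','w2')
E
```

```text
[0.59083764 0.23329446 0.1662037 ] 0.5371830872908514 [ 0.17212714  0.30399349 -1.03723399] [-7.70e-01 -1.53e-01  6.12e+00 -2.00e-03]
```

View pics/w2.png

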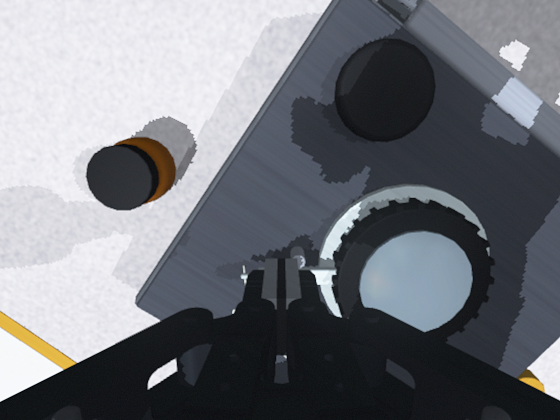

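The wrist view shows the fingertips at (282,265), past the knob, which they hide. The lever arm is at about row 270 against the peg at (297,258), and the cap and jar are well clear. Descending.

Emit:
jog_arm([
  [[0,-0.1,2.5],0],
  [[0,-0.15,5],0],
  [[0,-0.15,6.1],0],
  [[0,-0.15,6.1],0],
  [[-0.8,-0.15,6.1],0],
  [[-1.2,-0.15,6.1],0],
  [[-1.2,-0.15,6.1],0],
])

```text
clock: 8.35
ee_pos: [0.5771, 0.2271, 0.1068]
orientation: [0.964, 0.265, 0.001, 0.0]
wrist_force: [0.2, 0.2, 0.9]
gripper_width: -0.0001
gripper_force: 0.0
```

```bash
python3 - <<'E'
from h import *
s,p,th=pose();print(p,th,s['wrist_force'])
for q in np.arange(0,.6,.05): print(round(q,3),rel(p,th,goal(q,-.0146,.105)))
E
```

```text
[0.57709214 0.22705464 0.10675694] 0.5365421310663652 [0.16297942 0.19567998 0.92466599]
0.0 [-0.91   0.018  0.176 -0.003]
0.05 [-1.361 -0.042  0.176 -0.053]
0.1 [-1.816 -0.08   0.176 -0.103]
0.15 [-2.271 -0.095  0.176 -0.153]
0.2 [-2.727 -0.087  0.176 -0.203]
0.25 [-3.182 -0.057  0.176 -0.253]
0.3 [-3.635 -0.004  0.176 -0.303]
0.35 [-4.084  0.072  0.176 -0.353]
0.4 [-4.529  0.17   0.176 -0.403]
0.45 [-4.969  0.29   0.176 -0.453]
0.5 [-5.402  0.432  0.176 -0.503]
0.55 [-5.828  0.596  0.176 -0.553]
```

Emit:
jog_arm([
  [[-0.4,0,0],0],
  [[-0.7,0,0],0],
  [[-1,0,0],-0.01],
  [[-1.4,-0.05,0],-0.05],
  [[-1.8,-0.08,0],-0.1],
  [[-2.3,-0.1,0],-0.15],
  [[-2.7,-0.1,0],-0.2],
  [[-3.2,-0.05,0],-0.25],
])

```text
clock: 9.15
ee_pos: [0.55, 0.2115, 0.1061]
orientation: [0.923, 0.385, 0.001, 0.0]
wrist_force: [2.2, 1.8, 1.2]
gripper_width: -0.0004
gripper_force: 1.0
```

```bash
python3 - <<'E'
from h import *
s,p,th=pose();print(p,th,s['wrist_force'])
for q in np.arange(.2,.75,.05): print(round(q,3),rel(p,th,goal(q,-.0146,.105)))
E
```

```text
[0.55002465 0.21152539 0.10606153] 0.7893931526918159 [2.19453763 1.78369793 1.24684514]
0.2 [0.39  0.061 0.106 0.05 ]
0.25 [-0.058 -0.023  0.106  0.   ]
0.3 [-0.509 -0.085  0.106 -0.05 ]
0.35 [-0.963 -0.124  0.106 -0.1  ]
0.4 [-1.419 -0.141  0.106 -0.15 ]
0.45 [-1.875 -0.134  0.106 -0.2  ]
0.5 [-2.33  -0.105  0.106 -0.25 ]
0.55 [-2.782 -0.053  0.106 -0.3  ]
0.6 [-3.232  0.021  0.106 -0.35 ]
0.65 [-3.678  0.118  0.106 -0.4  ]
0.7 [-4.118  0.237  0.106 -0.45 ]
```

Emit:
jog_arm([
  [[-0.5,-0.08,0],-0.05],
  [[-0.95,-0.12,0],-0.1],
  [[-1.4,-0.14,0],-0.15],
  [[-1.85,-0.14,0],-0.2],
  [[-2.3,-0.1,0],-0.25],
  [[-2.8,-0.05,0],-0.3],
  [[-3.2,0,0],-0.35],
  [[-3.7,0.1,0],-0.4],
])

```text
clock: 9.95
ee_pos: [0.5245, 0.1846, 0.1058]
orientation: [0.828, 0.56, 0.001, 0.0]
wrist_force: [2.2, 1.9, 0.7]
gripper_width: -0.0001
gripper_force: 1.0
```

```bash
python3 - <<'E'
from h import *
s,p,th=pose();print(p,th,s['wrist_force'])
for q in np.arange(.6,1.1,.05): print(round(q,3),rel(p,th,goal(q,-.0146,.105)))
E
```

```text
[0.52445931 0.18461261 0.10577733] 1.1894186770904174 [2.16587431 1.90029137 0.71027694]
0.6 [0.464 0.132 0.078 0.05 ]
0.65 [0.016 0.048 0.078 0.   ]
0.7 [-0.435 -0.014  0.078 -0.05 ]
0.75 [-0.89  -0.053  0.078 -0.1  ]
0.8 [-1.345 -0.07   0.078 -0.15 ]
0.85 [-1.801 -0.064  0.078 -0.2  ]
0.9 [-2.256 -0.034  0.078 -0.25 ]
0.95 [-2.709  0.017  0.078 -0.3  ]
1.0 [-3.158  0.092  0.078 -0.35 ]
1.05 [-3.604  0.189  0.078 -0.4  ]
1.1 [-4.044  0.308  0.078 -0.45 ]
```

Push to about 0.9, then look.

Emit:
jog_arm([
  [[-0.45,0,0],-0.05],
  [[-0.9,-0.05,0],-0.1],
  [[-1.35,-0.07,0],-0.15],
  [[-1.7,-0.07,0],-0.19],
  [[-2,-0.05,0],-0.22],
  [[-2.2,-0.04,0],-0.25],
  [[-2.2,-0.04,0],-0.25],
])

```text
clock: 10.65
ee_pos: [0.5153, 0.1641, 0.1056]
orientation: [0.753, 0.658, 0.0, 0.0]
wrist_force: [0.2, 0.5, -0.0]
gripper_width: 0.0001
gripper_force: 0.4
```

```bash
python3 - <<'E'
from h import *
s,p,th=pose();print(p,th,s['wrist_force'])
for q in (.9,.95,1): print(round(q,3),rel(p,th,goal(q,-.0146,.105)))
c=save('side','s2');save('top','t3')
a=cv2.resize(c['color'][150:250,215:345,::-1],None,fx=5.9,fy=5.9,interpolation=cv2.INTER_CUBIC)[:295]
b=cv2.resize(cv2.imread('pics/t3.png')[195:290,160:310],None,fx=5.11,fy=5.11,interpolation=cv2.INTER_CUBIC)[180:]
w=min(a.shape[1],b.shape[1]);cv2.imwrite('pics/m3.png',cv2.convertScaleAbs(np.vstack([a[:,:w],b[:,:w]]),alpha=1.6));print(a.shape,b.shape)
E
```

```text
[0.51525734 0.16414296 0.10555337] 1.4367664100215864 [ 0.24785822  0.5159689  -0.04386212]
0.9 [-0.027  0.053  0.055 -0.002]
0.95 [-0.479 -0.008  0.055 -0.052]
1 [-0.933 -0.046  0.055 -0.102]
(295, 767, 3) (305, 766, 3)
```

View pics/m3.png

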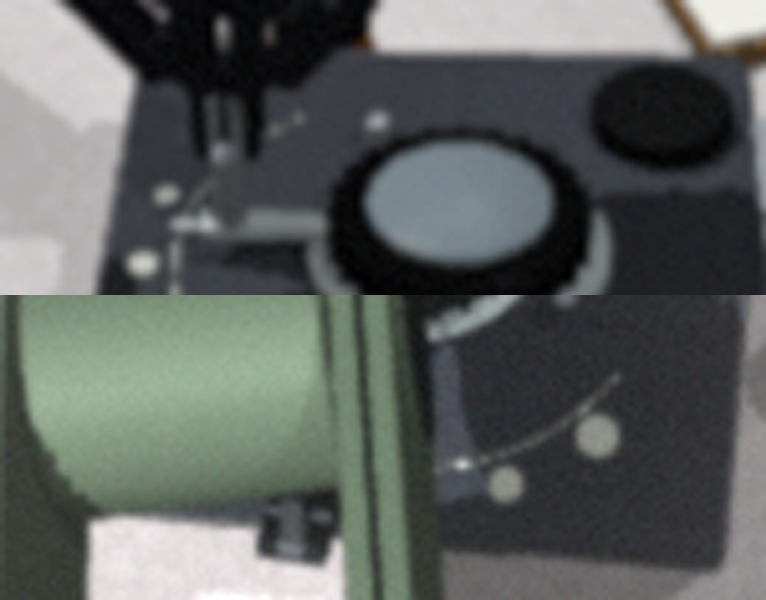

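The side crop shows the pointer tip at (172,224), between dot 2 at (165,194) and the middle dot at (142,262). I'll compute the angle from that.

```bash
python3 - <<'E'
from h import *
c=np.load('pics/s2.npz')
W=lambda u,v,z: px2w(c,215+u/5.9-.4,150+v/5.9-.4,z)[:2]
for n,p,z in[('d2',(165,194),.07),('d3',(142,262),.07),('tip',(172,224),.087),('knobtop',(221,152),.125),('armend',(210,222),.089)]:
    d=W(*p,z)-A; print(n,W(*p,z),np.hypot(*d),np.arctan2(d[1],d[0])%(2*np.pi)-YAW-np.pi+.95)
E
```

```text
d2 [0.48585377 0.19012984] 0.12846303441242096 0.609657969470409
d3 [0.47765316 0.14772838] 0.1258116739118976 0.9503705704883962
tip [0.49070806 0.15023029] 0.11305866963154491 0.9189397762712856
knobtop [0.51221229 0.14665496] 0.09129587896988269 0.9313734171361518
armend [0.50584263 0.14819062] 0.09779128091107402 0.9222659854858473
```

The side view is biased about -0.045 on the dots, so the pointer is near 0.96. I'll back off so the top camera can see it clearly.

Emit:
jog_arm([
  [[0.5,0,0],0],
  [[2,0,0],0],
  [[2,0,-4],0],
  [[2,0,-7],0],
  [[5,0,-8],0],
  [[9,0,-8],0],
  [[12,0,-8],0],
  [[12,0,-8],0],
])

```text
clock: 11.55
ee_pos: [0.5309, 0.2876, 0.1854]
orientation: [0.751, 0.66, 0.001, -0.0]
wrist_force: [0.3, 0.5, -0.9]
gripper_width: 0.0001
gripper_force: 0.0
```

```bash
python3 - <<'E'
from h import *
c=save('top','t4')
im=cv2.imread('pics/t4.png')[190:290,190:310]
cv2.imwrite('pics/t4c.png',cv2.resize(cv2.convertScaleAbs(im,alpha=1.6),None,fx=6,fy=6,interpolation=cv2.INTER_CUBIC))
s,p,th=pose();print(p,th)
E
```

```text
[0.5305972  0.28555381 0.18493209] 1.4403516790018371
```

View pics/t4c.png

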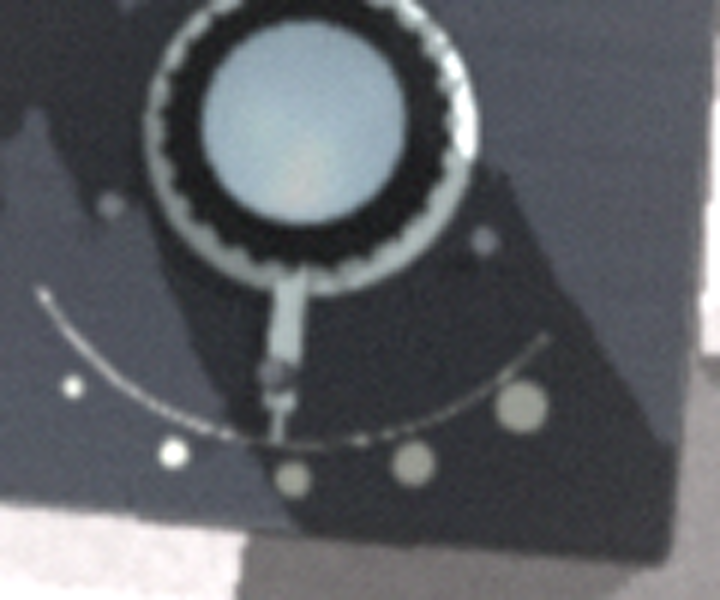

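The top crop has a clear view. The tip is at (277,440), the knob at (280,375), the arm root at (291,275) and the middle dot at (293,480).

```bash
python3 - <<'E'
from h import *
c=np.load('pics/t4.npz')
W=lambda u,v,z: px2w(c,190+(u-2.5)/6,190+(v-2.5)/6,z)[:2]
for n,p,z in[('d3',(293,480),.07),('d4',(413,464),.07),('tip',(277,440),.087),('knobtop',(280,376),.125),('neck',(281,400),.087),('root',(291,275),.087)]:
    d=W(*p,z)-A; print(n,np.hypot(*d),np.arctan2(d[1],d[0])%(2*np.pi)-YAW-np.pi+.95)
d=W(277,440,.087)-W(291,275,.087);print(np.arctan2(d[1],d[0])%(2*np.pi)-YAW-np.pi+.95)
s,p,th=pose();print(rel(p,th,goal(.92,-.04,.185)))
E
```

```text
d3 0.12628753809609003 1.0026317615959812
d4 0.12621174735173207 1.3494568031358714
tip 0.1124754352082529 0.9601885884695245
knobtop 0.09099567386916613 0.991919160217088
neck 0.09829752113590247 0.9605497694765079
root 0.053745043808347326 0.946381980019454
0.9728210433982818
[-9.905e+00  3.500e-02 -7.000e-03 -1.900e-02]
```

The ring angle is about 0.965, which is inside the band but low. I'll retrace to the contact pose and give it a small nudge.

Emit:
jog_arm([
  [[-4,0,0],0],
  [[-8,0,0],0],
  [[-10,0,1],0],
  [[-10,0,5],0],
  [[-10,0,8],0],
  [[-10,0,8],0],
  [[-11,0,8],0],
  [[-11.5,0,8],0],
])

```text
clock: 12.4
ee_pos: [0.5171, 0.1685, 0.1071]
orientation: [0.753, 0.658, 0.001, 0.001]
wrist_force: [-0.2, 0.1, 0.4]
gripper_width: 0.0001
gripper_force: 0.0
```

Emit:
jog_arm([
  [[-0.2,0,0],0],
  [[-0.4,0,0],0],
  [[-0.5,0,0],0],
  [[-0.6,0,0],0],
  [[-0.7,0,0],0],
  [[-0.75,0,0],0],
  [[-0.8,0,0],0],
  [[-0.8,0,0],0],
])

```text
clock: 13.2
ee_pos: [0.5149, 0.1613, 0.1053]
orientation: [0.753, 0.658, 0.0, 0.0]
wrist_force: [0.7, 1.4, 0.7]
gripper_width: 0.0
gripper_force: 0.8
```

Moved 2.8 mm past the former contact. Backing off the same way and checking.

Emit:
jog_arm([
  [[0.5,0,0],0],
  [[2,0,0],0],
  [[2,0,-4],0],
  [[2,0,-7],0],
  [[5,0,-8],0],
  [[9,0,-8],0],
  [[12,0,-8],0],
  [[12,0,-8],0],
])

```text
clock: 14.0
ee_pos: [0.5304, 0.2844, 0.1852]
orientation: [0.751, 0.66, 0.001, -0.0]
wrist_force: [0.4, 0.2, -0.6]
gripper_width: -0.0002
gripper_force: 0.0
```

```bash
python3 - <<'E'
from h import *
c=save('top','t5')
im=cv2.imread('pics/t5.png')[190:290,190:310]
cv2.imwrite('pics/t5c.png',cv2.resize(cv2.convertScaleAbs(im,alpha=1.6),None,fx=6,fy=6,interpolation=cv2.INTER_CUBIC))
E
```

```text
(no output)
```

View pics/t5c.png

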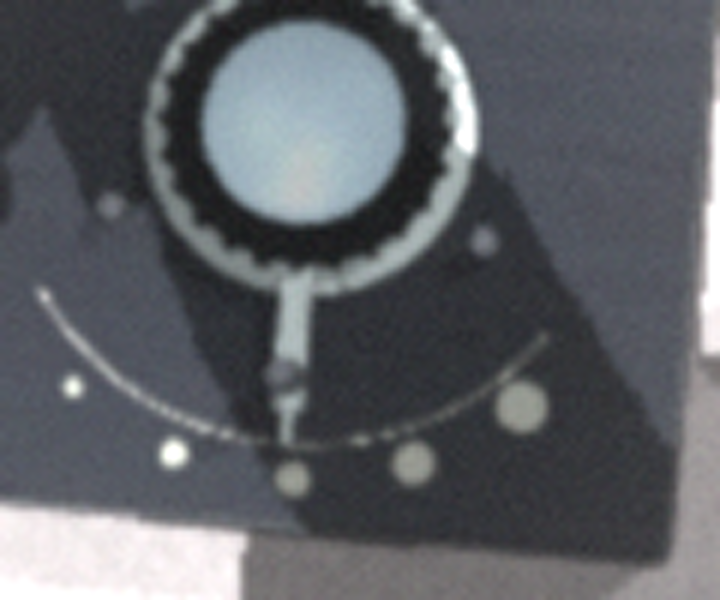

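The pointer tip has moved from column 277 to 287, about +0.033 rad, so the angle is about 1.00 and it aims at the middle dot (293,480). The arm is clear of everything, so I'm handing in.

```bash
python3 -c "
from h import *
print(job.close_job())"
```

```text
the job is handed in; nothing more can be done
None
```

I pushed the lever to its closed stop, brought it back to the middle dot (about 1.00 rad by the top camera), moved the arm clear and handed the job in; no verdict came back.

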